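# Seal two culture tubes by pressing their caps home

## Task

The cultures under the red cap and the yellow cap in the blue wire rack have finished growing: seal them by pressing the red cap and the yellow cap gently straight down, in either order, until each is fully home on its tube. Only press with the fingertips, do not grip or lift any tube or cap; leave the other caps untouched and the glassware around the rack where it is, and withdraw.

Things in the scene. Friction and masses are not known exactly. Their poses are not given: they have to be found in the camera images.
- rack: fixed blue wire tube rack, 94 x 214 mm, wires 95 mm high, 3 x 7 square cells of 30 mm; origin on the bench under its centre, long side along its own y. It holds seven upright glass culture tubes (25 mm across, 150 mm long, loose in their cells, 0.75 mm play), at least 60 mm apart, in any order; their feet rest on the rack's floor, 8 mm above the bench. Each has a coloured push-on cap, 29 mm across and 38 mm long with a flat top, the highest thing on the tube.
- red_top (a point): centre of the flat top of the red push-on cap (29 mm across, 38 mm long); 161 to 173 mm above the bench, z up. The one red cap in the blue rack.
- cap_red (a joint): how far the red cap has been pushed down its tube, m: 0 = loose (vented, top 173 mm above the bench), 0.012 = hard stop, fully home (top 161 mm above the bench). It starts between 0 and 0.003. It slides straight down against about 6 N of friction and stays where it is left.
- tube_red: the loose glass tube under the red cap, 25 mm across, 150 mm long, about 70 g; origin at the bottom of its round foot, z up along the tube. Standing in the rack its origin is 8 mm above the rack's origin.
- yellow_top (a point): centre of the flat top of the yellow push-on cap (29 mm across, 38 mm long); 161 to 173 mm above the bench, z up. The one yellow cap in the blue rack.
- cap_yellow (a joint): how far the yellow cap has been pushed down its tube, m: 0 = loose (vented, top 173 mm above the bench), 0.012 = hard stop, fully home (top 161 mm above the bench). It starts between 0 and 0.003. It slides straight down against about 6 N of friction and stays where it is left.
- tube_yellow: the loose glass tube under the yellow cap, 25 mm across, 150 mm long, about 70 g; origin at the bottom of its round foot, z up along the tube. Standing in the rack its origin is 8 mm above the rack's origin.
- cap_blue1: a blue cap (one of three alike), loose, on a tube in the blue rack, to be left alone: same size as the others; origin at the centre of its flat top, 170 to 173 mm above the bench, z up.
- cap_blue2: a blue cap (one of three alike), loose, on a tube in the blue rack, to be left alone: same size as the others; origin at the centre of its flat top, 170 to 173 mm above the bench, z up.
- cap_blue3: a blue cap (one of three alike), loose, on a tube in the blue rack, to be left alone: same size as the others; origin at the centre of its flat top, 170 to 173 mm above the bench, z up.
- cap_white: the white cap, already home, on a tube in the blue rack, to be left alone: same size as the others; origin at the centre of its flat top, 161 to 163 mm above the bench, z up.
- cap_purple: the dark purple cap, already home, on a tube in the blue rack, to be left alone: same size as the others; origin at the centre of its flat top, 161 to 163 mm above the bench, z up.
- flask_steel: conical glass flask with a steel cap, 82 mm across the foot, 150 mm high, left of the rack; loose, to be left alone; origin under its centre.
- flask_black: conical glass flask with a black cap, 82 mm across the foot, 150 mm high, right of the rack; loose, to be left alone; origin under its centre.
- media_bottle: glass bottle with an orange cap, 56 mm across, 125 mm high, left of the rack and beyond; loose, to be left alone; origin under its centre.
- beaker: empty glass beaker, 68 mm across, 90 mm high, right of the rack; loose, to be left alone; origin under its centre.
Things that resemble listed ones, but are neither listed nor needed, are in the scene too. Leave any green look-alike of the tube_red alone.

How it is judged:
By the outcome, as a careful person would: the job done as asked, in the order asked, and still so for the second after the job is handed in, with the robot touching nothing.
It also fails if it takes over 35 s, if anything falls off the work surface, if the arm or the gripper's body presses on something with over 40 N, if the wrist force passes 120 N, or if a joint passes its speed limit or range.

## Robot

A 6-joint arm with a two-finger parallel gripper is mounted at the origin on the work surface. World frame = base frame: x ahead of the robot, y to its left, z up, the work surface at z = 0. Lengths are in mm, angles in rad, forces in N, time in s.
With the tool pointing down it reaches from about 400 to 925 mm from the base axis. Payload 12.5 kg.
Tool frame: the origin (TCP) lies at the very end of the fingers, on their centre line; the grasp point (between the pads) lies grip_depth behind it (grip_depth is the distance from the TCP to the grasp point, in mm); z points along the fingers, y is the line along which they close (so a half turn about z gives the same grasp; the last joint's range is limited). The gripper opens to 95 mm and grips with 3 to 60 N. Pads are 20 mm wide; open, the fingers measure 119 mm over their backs; the gripper's body (75 mm by 180 mm) begins 59 mm behind the grasp point.
Start: joints at [1.05, 0.491, 1.559, -0, 1.092, -0.106], TCP at [251.865, 572.023, 214.661] pointing down, gripper open.
Joint ranges: [-3.1, 3.1], [-0.84, 2.19], [0.05, 2.79], [-1.13, 4.28], [0.06, 2.93], [-2.69, 2.69]. Speed limits (rad/s): [2.22, 2.22, 2.79, 3.14, 3.14, 3.14].

## Interface

Orientations are given as [roll, pitch, yaw] about the fixed x, y, z axes, in that order (R = Rz(yaw) Ry(pitch) Rx(roll)).
In Python, from cell import state, read_camera, job_done, grip_depth gives the robot as it stands.
- The arm moves only by the tool drive_tool, never from a script. Its argument "targets" is a list of rows, each an object with "jaw": the opening, from 0 (shut) to 1 (fully open); "travel": the shift along the tool's x, y, z in m, a list of three; "twist": the turn about the tool's z in rad. In form: [{"jaw": jaw, "travel": [tx, ty, tz], "twist": twist}, ...]. A call has 1 to 8 rows; each row is the pose to reach, as a shift and turn from the pose commanded when the call began, along the tool's axes at that moment; what a row does not reach only later rows make up. A row lasts 1/12 s, in which the tool goes at most 41.7 mm and 7.16 degrees, less where a joint would pass 70% of its speed; a pose out of reach is approached as far as the arm can. A call with a gripper value outside its range is refused whole. The fingers move at their own pace and stop on an object; the grip force is fixed at half the most. Time passes only in rows, so rows that repeat a pose let the fingers close. It gives the time, the measured TCP pose, the force, the opening and the grip force at its end, in the units of the state.
- state(): the state, without advancing time (a new reading comes with each control period).
- read_camera(name): name is "scene" or "top" or "wrist"; returns a dict with "frame" (384x512x3 uint8, red, green, blue), "fx", "fy", "cx", "cy" (pixels), "R" (3x3) and "t" (3): a world point X has camera coordinates R X + t. Camera axes: x right, y down, z forward; pixel columns grow to the right and rows downward; lengths in mm; the calibration is good to about 2 mm. The wrist camera is an equidistant fisheye: a pixel r from the principal point sees the ray r / f radians off the axis. A picture is of the moment at which its call begins. There is no depth.
- job_done(): hands the job in; it is judged then, once.
The state is a dict: "t": time; "joints": joint angles; "qvel": joint speeds; "tau": joint torques, N m; "eef_pos": TCP position; "tcp_rot": TCP orientation; "ft_force": force on the tool from outside, world axes, zero at the start; "moment": the same for the moment, N m; "opening": opening from 0.0 (shut) to 1.0 (fully open); "grip_force": force on a finger pad.
Only numpy, scipy, OpenCV 4.12 (cv2) and the standard library are available. Lean on these libraries where they do the work, as an engineer would, in place of code of your own. Each camera call takes 0.05 s, during which the arm holds its last target. There are 200 camera calls.

## Working session

There is one attempt and no reset: what is moved stays moved. The work goes in short steps, Python scripts to look and compute and a tool call to move; the robot and the scene stay as the last step left them, time stands still between calls to the robot, and variables do not carry over. Pictures are saved under pics/ and viewed, at most 10 in all, crops included, and the job is handed in when it is done.

Besides the shell and the picture viewer there is one more tool, called after ">>>" as name([rows], argument=value, ...), one row to a line, values as JSON. drive_tool: Moves the arm, as the interface text tells. Its arguments: {"type":"object","properties":{"targets":{"type":"array"}},"required":["targets"]}

```bash
mkdir -p pics
python3 - <<'E'
from cell import *
import cv2,pickle
print(state(),grip_depth)
d={n:read_camera(n) for n in("scene","top")}
pickle.dump(d,open("c.pkl","wb"))
for n in d:
    cv2.imwrite(f"pics/{n}.png",cv2.resize(d[n]["frame"][:,:,::-1],(800,600),interpolation=cv2.INTER_CUBIC))
    print(n,{k:v for k,v in d[n].items() if k!="frame"}, -d[n]["R"].T@d[n]["t"])
E
```

```text
{'t': 0.0, 'joints': array([ 1.05040657e+00,  4.91538262e-01,  1.55943269e+00,  3.27342202e-05,
        1.09167378e+00, -1.05586037e-01]), 'qvel': array([ 1.20975482e-05,  3.53313782e-04, -1.94614987e-04,  1.13045390e-03,
        4.15255515e-04, -1.55346490e-04]), 'tau': array([ 5.45985167e-04, -6.12622404e+01, -2.58175099e+01,  6.93281461e-02,
        4.83189616e-02, -3.62909975e-05]), 'eef_pos': array([251.73130972, 571.81395985, 214.08074515]), 'tcp_rot': array([-3.14054950e+00, -1.39748900e-04,  2.72677375e+00]), 'ft_force': array([0.38609414, 0.10361688, 0.12373977]), 'moment': array([ 0.01615035, -0.0025314 , -0.01406916]), 'grip_force': 0.0, 'opening': 0.9993450592626001} 18.8
scene {'fx': 364.1780132136235, 'fy': 364.1780132136235, 'cx': 254.93923947115613, 'cy': 186.0725918508505, 'R': array([[-0.24672882,  0.96908319, -0.00162811],
       [ 0.63039493,  0.15922225, -0.75977004],
       [-0.73602114, -0.18848352, -0.65018985]]), 't': array([ 145.44323314, -270.24168511, 1375.42689758])} [1218.58730371  161.32720354  689.20386655]
top {'fx': 362.1597113826956, 'fy': 362.1597113826956, 'cx': 255.37372837943005, 'cy': 189.69769579357535, 'R': array([[-0.0133026 , -0.9998195 ,  0.01356481],
       [-0.99693657,  0.01221612, -0.07725434],
       [ 0.07707469, -0.01455093, -0.99691914]]), 't': array([4.00781944e-01, 5.90311088e+02, 1.21951001e+03])} [ 494.51469032   10.93441112 1261.35152561]
```

View pics/scene.png

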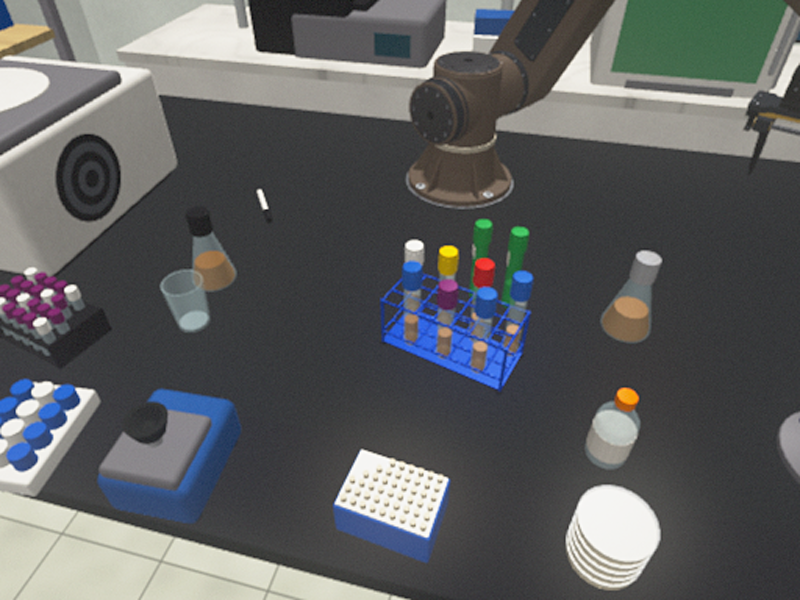

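View pics/top.png

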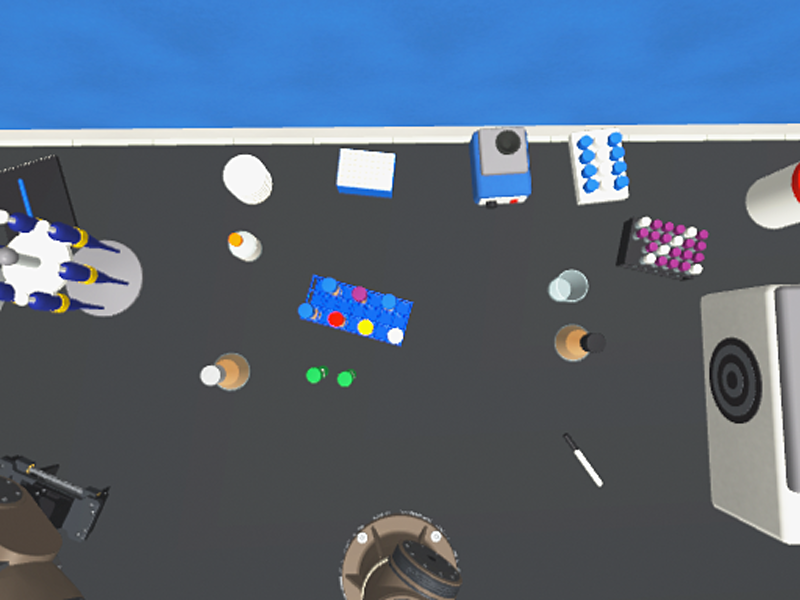

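Scene view: red cap top is near (484,265) and yellow near (448,252), both in the rear row. In the top view red is at (336,319) and yellow at (366,327), with blue to the left, white to the right and green tubes nearer the base. I'll enlarge both.

Run:
```python
import cv2,pickle,numpy as np
d=pickle.load(open("c.pkl","rb"))
a=d["top"]["frame"][170:226,186:268,::-1]; b=d["scene"]["frame"][135:221,240:345,::-1]
cv2.imwrite("pics/ct.png",cv2.resize(a,None,fx=9,fy=9,interpolation=cv2.INTER_CUBIC))
cv2.imwrite("pics/cs.png",cv2.resize(b,None,fx=7,fy=7,interpolation=cv2.INTER_CUBIC)[:600])
```

```text
(no output)
```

View pics/ct.png

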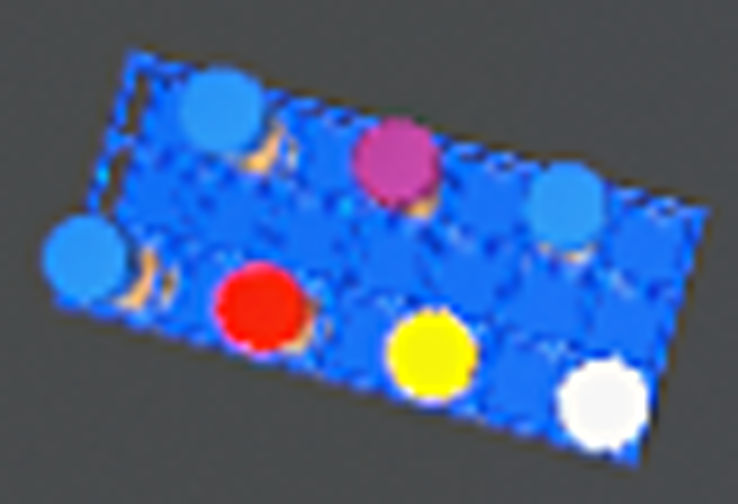

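View pics/cs.png

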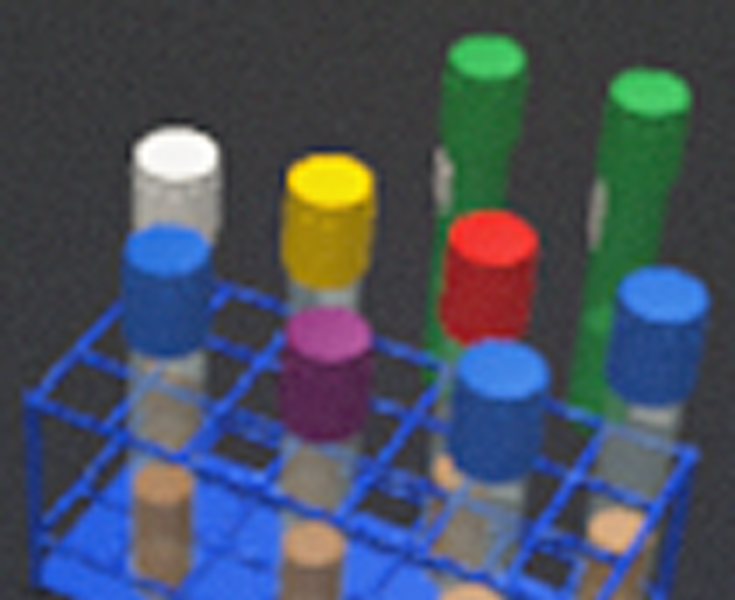

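Top crop: red centre (261,309), yellow (432,356), white (603,404), left blue (85,259). Scene crop: red top face (492,238), yellow (330,182), white (177,155).

```bash
cat > h.py <<'E'
import numpy as np
from scipy.optimize import least_squares
def proj(c,X):
    p=c["R"]@X+c["t"]; return np.array([c["fx"]*p[0]/p[2]+c["cx"],c["fy"]*p[1]/p[2]+c["cy"]])
def ray(c,u,z):
    d=c["R"].T@[(u[0]-c["cx"])/c["fx"],(u[1]-c["cy"])/c["fy"],1]; o=-c["R"].T@c["t"]
    return o+d*(z-o[2])/d[2]
E
python3 - <<'E'
import pickle
from h import *
d=pickle.load(open("c.pkl","rb")); T,S=d["top"],d["scene"]
un=lambda p,s,o:(np.array(p)+.5)/s-.5+o
P={"red":((261,309),(492,238)),"yellow":((432,356),(330,182)),"white":((603,404),(177,155)),"blueL":((85,259),(664,296))}
for n,(a,b) in P.items():
    a=un(a,9,(186,170)); b=un(b,7,(240,135))
    X=least_squares(lambda X:np.r_[proj(T,X)-a,proj(S,X)-b],[600,50,165]).x
    z=162 if n=="white" else 171.5
    print(n,X.round(1),ray(T,a,z).round(1),ray(S,b,z).round(1))
for n,p in {"steelcap":(211,375),"blackcap":(593,342),"green1":(315,375),"green2":(346,378)}.items():
    print(n,ray(T,un(p,800/512,0),150 if 'cap' in n else 170).round(1))
E
```

```text
red [537.6 118.8 168.9] [537.5 118.3 171.5] [541.  119.2 171.5]
yellow [521.2  61.3 169.7] [521.1  61.3 171.5] [523.5  61.6 171.5]
white [504.5   4.1 159.3] [504.4   4.4 162. ] [508.3   4.7 162. ]
blueL [555.1 177.1 169.4] [555.  176.9 171.5] [557.8 176.9 171.5]
steelcap [432.5 362.1 150. ]
blackcap [ 486.4 -385.1  150. ]
green1 [430.8 158.  170. ]
green2 [424.3  98.9 170. ]
```

Run:
```python
import pickle
from h import *
d=pickle.load(open("c.pkl","rb")); T,S=d["top"],d["scene"]
for a,b in (((315,375),(650,92)),((346,378),(487,57))):
    a=(np.array(a)+.5)/1.5625-.5; b=(np.array(b)+.5)/7-.5+(240,135)
    print(least_squares(lambda X:np.r_[proj(T,X)-a,proj(S,X)-b],[430,100,165]).x)
```

```text
[430.25767048 160.89663979 162.89564844]
[423.72595874 100.94866624 164.01589445]
```

>>> drive_tool([
  {"jaw": 0,"travel": [-0.02,-0.013,0],"twist": 0},
  {"jaw": 0,"travel": [-0.05,-0.033,0],"twist": 0},
  {"jaw": 0,"travel": [-0.08,-0.053,0],"twist": 0},
  {"jaw": 0,"travel": [-0.11,-0.073,0],"twist": 0},
  {"jaw": 0,"travel": [-0.14,-0.093,0],"twist": 0},
  {"jaw": 0,"travel": [-0.17,-0.113,0],"twist": 0},
  {"jaw": 0,"travel": [-0.19,-0.127,0],"twist": 0},
  {"jaw": 0,"travel": [-0.2,-0.134,0],"twist": 0},
])

```text
t: 0.77
eef_pos: [382.1, 366.5, 214.5]
tcp_rot: [-3.141, 0.0, 2.725]
ft_force: [0.5, -0.4, 0.0]
opening: 0.497
grip_force: 0.0
```

>>> drive_tool([
  {"jaw": 0,"travel": [-0.025,-0.017,0],"twist": 0},
  {"jaw": 0,"travel": [-0.058,-0.039,0],"twist": 0},
  {"jaw": 0,"travel": [-0.09,-0.061,0],"twist": 0},
  {"jaw": 0,"travel": [-0.125,-0.084,0],"twist": 0},
  {"jaw": 0,"travel": [-0.16,-0.108,0],"twist": 0},
  {"jaw": 0,"travel": [-0.195,-0.131,0],"twist": 0},
  {"jaw": 0,"travel": [-0.225,-0.152,0],"twist": 0},
  {"jaw": 0,"travel": [-0.245,-0.165,0],"twist": 0},
])

```text
t: 1.43
eef_pos: [540.1, 116.6, 214.4]
tcp_rot: [-3.142, 0.0, 2.725]
ft_force: [0.5, 1.6, 0.8]
opening: 0.009
grip_force: 0.0
```

>>> drive_tool([
  {"jaw": 0,"travel": [0,0,0.005],"twist": 0},
  {"jaw": 0,"travel": [0,0,0.012],"twist": 0},
  {"jaw": 0,"travel": [0,0,0.02],"twist": 0},
  {"jaw": 0,"travel": [0,0,0.02],"twist": 0},
  {"jaw": 0,"travel": [0,0,0.02],"twist": 0},
])

```text
t: 1.85
eef_pos: [537.9, 120.2, 194.1]
tcp_rot: [-3.141, -0.001, 2.728]
ft_force: [0.6, -0.2, 0.9]
opening: 0.005
grip_force: 0.0
```

Run:
```python
from cell import *
import cv2,pickle
s=state();print(s["eef_pos"],s["tcp_rot"],s["opening"],s["ft_force"])
w=read_camera("wrist");t=read_camera("top");c=read_camera("scene")
pickle.dump(dict(wrist=w,top=t,scene=c),open("c2.pkl","wb"))
f=lambda im,k:cv2.resize(im[:,:,::-1],None,fx=k,fy=k,interpolation=cv2.INTER_CUBIC)
a=f(w["frame"],.75)[:, :]; b=f(c["frame"][125:225,240:345],2.88*1)
import numpy as np
b=b[:288]; cv2.imwrite("pics/w2.png",np.hstack([a,b]))
```

```text
[537.86354127 120.15887314 194.05492682] [-3.14105076e+00 -1.29508298e-03  2.72839413e+00] 0.0047090974079828105 [ 0.58168091 -0.20696657  0.85019236]
```

View pics/w2.png

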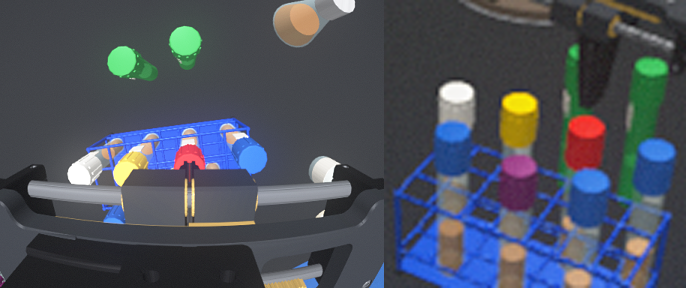

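The wrist view shows the closed fingertips over the red cap, with red at (188,157). In the scene crop the fingertip is at about (592,105), just above the red top at (587,126). I'll check the tip offset against the calibration.

Run:
```python
import pickle
from h import *
import cv2
d=pickle.load(open("c2.pkl","rb")); S=d["scene"];T=d["top"]
print(proj(S,np.array([537.9,120.2,194.1])),proj(T,np.array([537.9,120.2,194.1])))
b=S["frame"][140:180,285:340,::-1]
b=cv2.resize(b,None,fx=12,fy=12,interpolation=cv2.INTER_CUBIC)
cv2.imwrite("pics/s3.png",b)
```

```text
[311.44940725 159.99323996] [213.13319389 203.47164197]
```

View pics/s3.png

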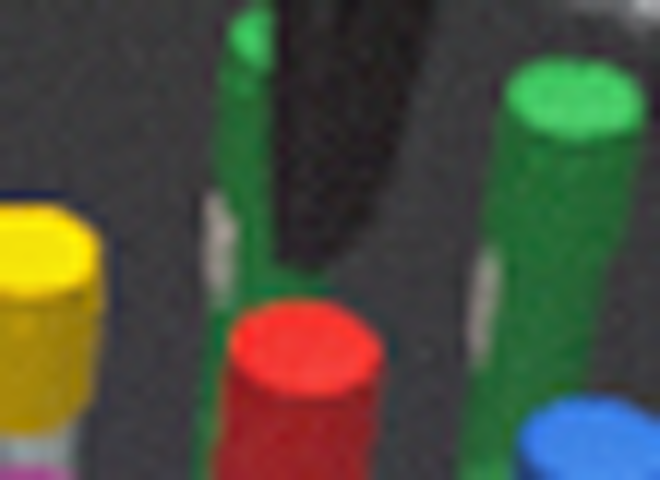

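The tip lands within about 1 px of its predicted position, so the calibration holds and the tip is within ~2 mm of the red centre. Descending.

>>> drive_tool([
  {"jaw": 0,"travel": [0,0,0.005],"twist": 0},
  {"jaw": 0,"travel": [0,0,0.011],"twist": 0},
  {"jaw": 0,"travel": [0,0,0.016],"twist": 0},
  {"jaw": 0,"travel": [0,0,0.019],"twist": 0},
  {"jaw": 0,"travel": [0,0,0.022],"twist": 0},
  {"jaw": 0,"travel": [0,0,0.025],"twist": 0},
  {"jaw": 0,"travel": [0,0,0.027],"twist": 0},
  {"jaw": 0,"travel": [0,0,0.028],"twist": 0},
])

```text
t: 2.67
eef_pos: [539.0, 119.0, 166.9]
tcp_rot: [3.141, 0.001, 2.727]
ft_force: [-0.5, -0.0, 6.3]
opening: 0.005
grip_force: 3.0
```

>>> drive_tool([
  {"jaw": 0,"travel": [0,0,0.001],"twist": 0},
  {"jaw": 0,"travel": [0,0,0.002],"twist": 0},
  {"jaw": 0,"travel": [0,0,0.003],"twist": 0},
  {"jaw": 0,"travel": [0,0,0.004],"twist": 0},
  {"jaw": 0,"travel": [0,0,0.005],"twist": 0},
  {"jaw": 0,"travel": [0,0,0.005],"twist": 0},
])

```text
t: 3.17
eef_pos: [539.0, 119.1, 162.0]
tcp_rot: [3.141, 0.001, 2.727]
ft_force: [-0.2, 0.1, 4.3]
opening: 0.006
grip_force: 2.3
```

>>> drive_tool([
  {"jaw": 0,"travel": [0,0,0.0005],"twist": 0},
  {"jaw": 0,"travel": [0,0,0.001],"twist": 0},
  {"jaw": 0,"travel": [0,0,0.0015],"twist": 0},
  {"jaw": 0,"travel": [0,0,0.0015],"twist": 0},
])

```text
t: 3.5
eef_pos: [539.3, 119.1, 160.9]
tcp_rot: [3.14, 0.002, 2.727]
ft_force: [-0.7, 0.8, 8.1]
opening: 0.006
grip_force: 3.8
```

>>> drive_tool([
  {"jaw": 0,"travel": [0,0,0.0005],"twist": 0},
  {"jaw": 0,"travel": [0,0,0.001],"twist": 0},
  {"jaw": 0,"travel": [0,0,0.001],"twist": 0},
  {"jaw": 0,"travel": [0,0,0.001],"twist": 0},
])

```text
t: 3.83
eef_pos: [539.8, 119.2, 160.7]
tcp_rot: [3.14, 0.003, 2.727]
ft_force: [-0.2, 0.3, 14.9]
opening: 0.003
grip_force: 7.2
```

Red is at its hard stop: z 160.7 mm, and force climbs to 15 N with almost no motion. Lifting straight up, then across to yellow.

>>> drive_tool([
  {"jaw": 0,"travel": [0,0,-0.004],"twist": 0},
  {"jaw": 0,"travel": [0,0,-0.015],"twist": 0},
  {"jaw": 0,"travel": [0,0,-0.03],"twist": 0},
  {"jaw": 0,"travel": [0,0,-0.036],"twist": 0},
  {"jaw": 0,"travel": [-0.002,-0.015,-0.036],"twist": 0},
  {"jaw": 0,"travel": [-0.005,-0.04,-0.036],"twist": 0},
  {"jaw": 0,"travel": [-0.007,-0.06,-0.036],"twist": 0},
  {"jaw": 0,"travel": [-0.007,-0.06,-0.036],"twist": 0},
])

```text
t: 4.5
eef_pos: [519.9, 59.1, 194.9]
tcp_rot: [-3.141, -0.0, 2.725]
ft_force: [0.0, 1.3, 0.7]
opening: 0.002
grip_force: 0.0
```

>>> drive_tool([
  {"jaw": 0,"travel": [0,0,0],"twist": 0},
  {"jaw": 0,"travel": [0,0,0],"twist": 0},
])

```text
t: 4.67
eef_pos: [521.1, 61.6, 195.1]
tcp_rot: [3.141, 0.0, 2.726]
ft_force: [0.5, 0.8, -0.3]
opening: 0.004
grip_force: 0.0
```

Run:
```python
from cell import *
import cv2
c=read_camera("scene")
cv2.imwrite("pics/s4.png",cv2.resize(c["frame"][135:195,250:340,::-1],None,fx=8,fy=8,interpolation=cv2.INTER_CUBIC))
```

```text
(no output)
```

View pics/s4.png

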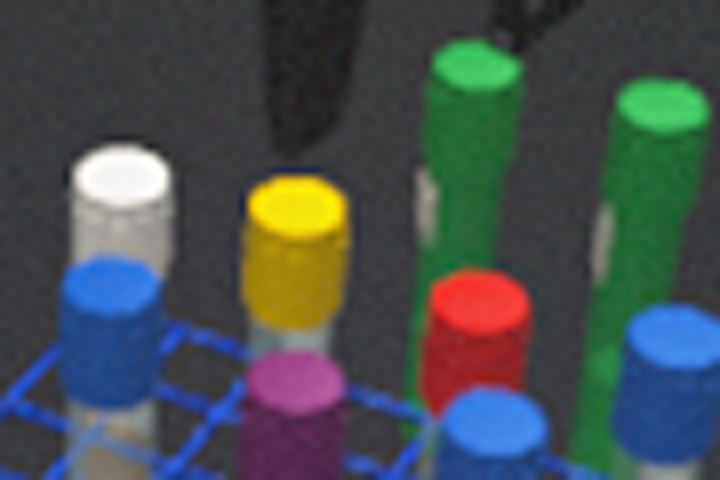

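Red now sits lower than before. The tip (305,145) is just above the yellow top (297,205), the same relation it had over red. Pressing yellow the same way.

>>> drive_tool([
  {"jaw": 0,"travel": [0,0,0.005],"twist": 0},
  {"jaw": 0,"travel": [0,0,0.011],"twist": 0},
  {"jaw": 0,"travel": [0,0,0.016],"twist": 0},
  {"jaw": 0,"travel": [0,0,0.019],"twist": 0},
  {"jaw": 0,"travel": [0,0,0.022],"twist": 0},
  {"jaw": 0,"travel": [0,0,0.025],"twist": 0},
  {"jaw": 0,"travel": [0,0,0.027],"twist": 0},
  {"jaw": 0,"travel": [0,0,0.028],"twist": 0},
])

```text
t: 5.38
eef_pos: [521.3, 61.3, 167.3]
tcp_rot: [3.141, 0.001, 2.727]
ft_force: [-0.6, -0.6, 5.2]
opening: 0.004
grip_force: 3.0
```

>>> drive_tool([
  {"jaw": 0,"travel": [0,0,0.001],"twist": 0},
  {"jaw": 0,"travel": [0,0,0.002],"twist": 0},
  {"jaw": 0,"travel": [0,0,0.003],"twist": 0},
  {"jaw": 0,"travel": [0,0,0.004],"twist": 0},
  {"jaw": 0,"travel": [0,0,0.005],"twist": 0},
  {"jaw": 0,"travel": [0,0,0.006],"twist": 0},
  {"jaw": 0,"travel": [0,0,0.006],"twist": 0},
])

```text
t: 5.97
eef_pos: [521.2, 61.3, 161.4]
tcp_rot: [3.141, 0.001, 2.727]
ft_force: [-0.6, 0.3, 4.6]
opening: 0.005
grip_force: 2.3
```

>>> drive_tool([
  {"jaw": 0,"travel": [0,0,0.0005],"twist": 0},
  {"jaw": 0,"travel": [0,0,0.001],"twist": 0},
  {"jaw": 0,"travel": [0,0,0.0015],"twist": 0},
  {"jaw": 0,"travel": [0,0,0.002],"twist": 0},
  {"jaw": 0,"travel": [0,0,0.002],"twist": 0},
  {"jaw": 0,"travel": [0,0,0.002],"twist": 0},
])

```text
t: 6.47
eef_pos: [522.1, 61.3, 160.7]
tcp_rot: [3.14, 0.004, 2.727]
ft_force: [-0.9, -0.3, 15.6]
opening: 0.005
grip_force: 7.8
```

Yellow is at its stop as well (160.7 mm, 15.6 N). Withdrawing straight up.

>>> drive_tool([
  {"jaw": 0,"travel": [0,0,-0.004],"twist": 0},
  {"jaw": 0,"travel": [0,0,-0.015],"twist": 0},
  {"jaw": 0,"travel": [0,0,-0.035],"twist": 0},
  {"jaw": 0,"travel": [0,0,-0.06],"twist": 0},
  {"jaw": 0,"travel": [0,0,-0.085],"twist": 0},
  {"jaw": 0,"travel": [0,0,-0.1],"twist": 0},
  {"jaw": 0,"travel": [0,0,-0.1],"twist": 0},
  {"jaw": 0,"travel": [0,0,-0.1],"twist": 0},
])

```text
t: 7.13
eef_pos: [520.9, 61.3, 259.2]
tcp_rot: [3.141, 0.001, 2.727]
ft_force: [-0.1, -0.6, -0.6]
opening: 0.007
grip_force: 0.0
```

Run:
```python
from cell import *
import cv2
c=read_camera("scene")
cv2.imwrite("pics/s5.png",cv2.resize(c["frame"][135:255,90:450,::-1],None,fx=2.2,fy=2.2,interpolation=cv2.INTER_CUBIC))
```

```text
(no output)
```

View pics/s5.png

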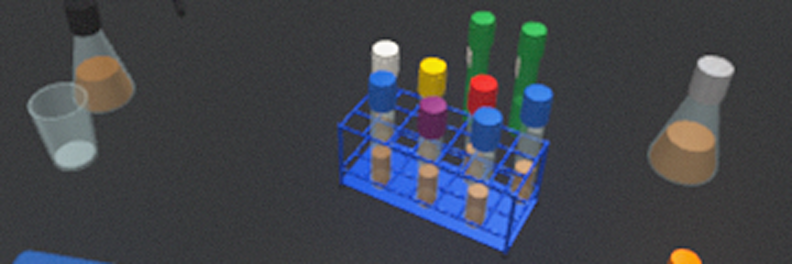

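Red (482,82) and yellow (432,65) sit lowered on their tubes. The other caps, both flasks and the beaker look undisturbed, and the arm is clear.

```bash
python3 -c "
from cell import *
print(job_done())"
```

```text
the job is handed in; nothing more can be done
None
```

I pressed the red and yellow caps down until each hit its hard stop (tops at about 161 mm, roughly 15 N), left everything else where it was, withdrew the arm, and handed the job in at about 7 s.

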